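Make the spares shelf ready for sea

TASK

Make this spares shelf ready for sea: push the zinc anode block that stands on end over, so that it lies flat along the free length of the rubber mat it stands on; then put the shelf lamp out by pressing down the raised half of the black rocker switch, fully over. Do it all by pushing with the closed or open fingertips, without picking anything up, and leave the two coupling spiders, the copper plug and the dowel pin where they are.

Things in the scene. Friction and masses are not known exactly. Their poses are not given: they have to be found in the camera images.
- mat: Fixed black rubber mat, 200 x 85 x 4 mm thick, on the shelf. Origin: centre of its underside. x runs along its length; +x points from the end where the anode stands to the free length, the way the anode must fall. It may point any way on the shelf.
- anode: Loose grey cast zinc block, 30 x 45 x 95 mm (x, y, z), 0.7 to 1 kg, on end on the mat, about 55 mm from the mat's middle towards its -x; its 45 mm wide face looks along the mat, up to 0.15 rad askew. Origin: underside centre; +x to the free length of the mat, z up. Pushed 80 mm above the shelf it tips without sliding, and falls by itself once leaned about 0.3 rad.
- anode_mid (a point): Centre of the anode block (52 mm above the shelf as it stands, 19 mm when it lies flat).
- anode_edge (a point): Middle of the anode's bottom edge on the +x side, the edge it must tip about; it stays on the mat throughout.
- rocker (a joint): Black rocker of the lamp switch, rad: 0 = on (near half raised), 0.36 = off (near half fully down). It stays where it is left; 1 to 2 N on the near half turns it. 30 mm wide, 56 mm long, hinged across its middle; its two flat halves meet at a shallow angle.
- rocker_near (a point): Point on the top face of the rocker's raised half (nearer the robot), 23 mm from the hinge, 5 mm from the near end. Press straight down here; it goes down about 8 mm. It lies about 60 mm above the shelf, on a grey box under the lip; the lip's edge is about 70 mm beyond it.
- lip: Fixed green painted steel lip along the shelf's far side: upstand 1 m long along its y, 85 mm high, its top folded 28 mm towards the robot; the switch box is on its robot side. Origin: foot of the upstand at mid length; +x away from the robot.
- spider_a: Orange coupling spider, six-legged disc 58 mm across, 18 mm high, lying flat beside the mat, its centre 85 to 90 mm from the mat's centre line on the mat's +y side. Origin: underside centre. Leave alone.
- spider_b: The same, on the mat's -y side. Leave alone.
- plug: Copper heat exchanger plug, hexagon head 38 mm across standing on the shelf, 36 mm high. Origin: underside centre. Leave alone.
- dowel_center (a point): Centre of the polished steel dowel pin, 15 mm diameter, 60 mm long, lying in a small fixed wooden cradle 70 x 34 x 14 mm. Leave alone.

How it is judged:
By the outcome, as a careful person would: the job done as asked, in the order asked, and still so for the second after the job is handed in, with the robot touching nothing.
It also fails if it takes over 48 s, if anything falls off the work surface, if the arm or the gripper's body presses on something with over 40 N, if the wrist force passes 120 N, or if a joint passes its speed limit or range.

ROBOT

A 6-joint arm with a two-finger parallel gripper is mounted at the origin on the work surface. World frame = base frame: x ahead of the robot, y to its left, z up, the work surface at z = 0. Lengths are in mm, angles in rad, forces in N, time in s.
With the tool pointing down it reaches from about 325 to 875 mm from the base axis. Payload 4.4 kg.
Tool frame: the origin (TCP) lies between the finger pads; the fingertips stand 11 mm ahead of it and the grasp point (between the pads) lies 8 mm behind it; x points along the fingers, z is the direction in which the jaws open and shut, and the axes are right-handed (so a half turn about x gives the same grasp; the last joint's range is limited). The gripper opens to 85 mm and grips with 20 to 120 N. Pads are 22 mm wide; open, the fingers measure 114 mm over their backs; the gripper's body (76 mm by 85 mm) begins 54 mm behind the grasp point. The pads swing forward as they close: fully open they stand 13 mm farther back than shut.
Start: joints at [-1.458, 0.207, 1.542, -0, 1.393, -0.15], TCP at [149.364, -555.264, 242.282] pointing down, gripper open.
Joint ranges: [-2.73, 2.73], [-0.86, 2.22], [0.23, 2.46], [-1.11, 4.25], [0.08, 2.63], [-2.82, 2.82]. Speed limits (rad/s): [2.79, 2.79, 3.14, 3.14, 3.14, 3.14].

INTERFACE

Orientations are given as a unit quaternion [x, y, z, w].
In Python, from station import manip gives the robot as it stands. Calls block until the motion is done:
- manip.goto(position, orientation): joint-space move of the TCP to a pose.
- manip.servo_line(position, orientation=None, vel=150): straight line of the TCP; orientation=None keeps the orientation; vel is the mean speed in mm/s.
- manip.goto_joints(angles): joint-space move.
- manip.command_gripper(opening, squeeze=None): finger opening in mm; squeeze is the grip in N (None keeps the last); returns when the fingers have stopped.
- manip.sleep(seconds).
- manip.inverse_kinematics(position, orientation): joint angles nearest the present ones, or None.
- manip.read_state(): the state.
- manip.read_camera(name): name is "scene" or "top" or "wrist"; returns the picture (480x640x3 uint8, blue, green, red); there is no depth.
- manip.camera_info(name): a dict with "fovy" (degrees; the focal length in pixels is half the picture's height over the tangent of half this angle, whatever the lens; pixels are square), "cx", "cy" (the principal point, pixels), "world_from_camera" (4x4, takes a point from camera to world coordinates). Camera axes: x right, y up, looking along -z (the intrinsics and any distortion apply to the point x, -y, -z); pixel columns grow to the right and rows downward; lengths in mm; the calibration is good to about 2 mm. A picture is of the moment at which its call begins: read the wrist's pose just before it. camera_info takes no time and is no camera call; for the wrist camera it gives the pose at the moment of the call.
A pose or a line that the arm cannot do raises manip.Unreachable and nothing moves.
- manip.close_job(): hands the job in, once; it reports no verdict.
Trained networks look in the newest picture that a camera, given by its name, has taken for a name from the list of things; names that differ only in an ending like _2 or _b are one class to them, and where a whole thing is asked for, a point or a joint stands for the part that bears it (a point fixed in the world has none). Each returns a list of dicts, best first, with "p" (0 to 1); they miss things now and then, are a little off and sometimes report something else, mostly with a low value. They report only what shows in the picture. A call takes as long as a camera call.
- manip.search_frame(camera, name): "location" ([row, column] in pixels, amid what is visible of it).
- manip.pinpoint(camera, name): "location" ([row, column] in pixels: a listed point, or the origin of a listed thing).
The state is a dict: "clock": time; "qpos": joint angles; "joint_vel": joint speeds; "joint_efforts": joint torques, N m; "ee_pos": TCP position; "orientation": TCP orientation; "contact_force": force on the tool from outside, world axes, zero at the start; "torque": the same for the moment, N m; "gripper_width": finger opening in mm.
Only numpy, scipy, OpenCV 4.12 (cv2) and the standard library are available. Lean on these libraries where they do the work, as an engineer would, in place of code of your own. Each camera call takes 0.05 s, during which the arm holds its last target.

## Working session

There is one attempt and no reset: what is moved stays moved. The work goes in short steps, each a Python script; the robot and the scene stay as the last script left them, time stands still between calls to the robot, and variables do not carry over. Pictures are saved under pics/ and viewed, and the job is handed in when it is done.

```bash
ls; mkdir -p pics; python3 - <<'E'
from station import manip
import cv2
s=manip.read_state();print(s)
for c in ["scene","top","wrist"]:
    i=manip.camera_info(c);print(c,i)
    im=manip.read_camera(c);cv2.imwrite(f"pics/{c}0.png",im)
    for n in ["mat","anode","anode_mid","anode_edge","rocker_near","lip","spider_a","plug","dowel_center"]:
        print(n,[(r["location"],round(r["p"],2)) for r in manip.pinpoint(c,n)][:3])
print(manip.read_state()["clock"])
E
```

```text
pics
{'clock': 0.0, 'qpos': array([-1.45850981e+00,  2.07463543e-01,  1.54297419e+00, -1.46636845e-05,
        1.39346718e+00, -1.50461570e-01]), 'joint_vel': array([-3.32254241e-06, -1.19468145e-03, -1.28327250e-03, -1.14298468e-03,
       -5.71915568e-04, -1.96483785e-03]), 'joint_efforts': array([-3.15584084e-04, -3.83034039e+01, -2.91596031e+01, -3.14071440e-04,
        1.04459992e-02,  3.25385564e-06]), 'ee_pos': array([ 149.27089772, -554.52808233,  241.09139443]), 'orientation': array([ 0.43077762,  0.56176044, -0.42960671,  0.56061923]), 'contact_force': array([ 0.93078884, -0.79154627,  0.06307222]), 'torque': array([-0.02543976,  0.00651446, -0.05767484]), 'gripper_width': 85.61653284177497}
scene {'fovy': 52.748004352587174, 'cx': 319.7229702112502, 'cy': 236.84970627184416, 'world_from_camera': array([[ 4.16323290e-01, -7.20864623e-01,  5.54102078e-01,
         1.11763580e+03],
       [ 9.09209437e-01,  3.32503358e-01, -2.50558809e-01,
        -2.76208467e+02],
       [-3.62182053e-03,  6.08108306e-01,  7.93845810e-01,
         7.99843546e+02],
       [ 0.00000000e+00,  0
[... 1096 characters left out ...]
160.6, 286.3], 0.55)]
spider_a [([256.6, 177.8], 0.75), ([249.2, 283.8], 0.58)]
plug [([313.0, 395.2], 0.67)]
dowel_center [([289.3, 465.2], 0.8)]
wrist {'fovy': 61.23424643446795, 'cx': 319.84433379344046, 'cy': 239.38976897598394, 'world_from_camera': array([[ 2.58906529e-01,  9.15106110e-01,  3.09108746e-01,
         2.28847725e+02],
       [-9.65902380e-01,  2.45300332e-01,  8.28271627e-02,
        -5.34221004e+02],
       [-2.88354693e-05, -3.20013367e-01,  9.47413027e-01,
         3.74362817e+02],
       [ 0.00000000e+00,  0.00000000e+00,  0.00000000e+00,
         1.00000000e+00]])}
mat []
anode []
anode_mid []
anode_edge []
rocker_near []
lip []
spider_a []
plug []
dowel_center []
1.5
```

View pics/top0.png

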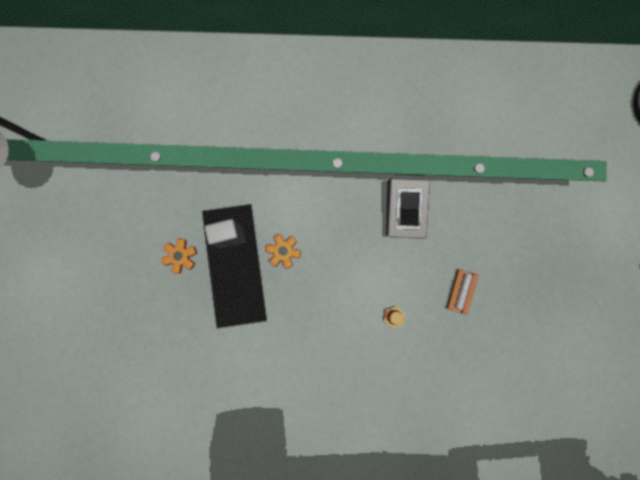

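View pics/scene0.png

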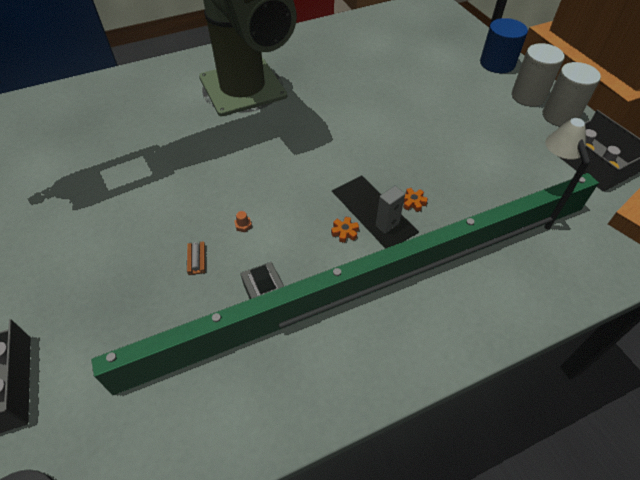

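The top view shows the mat with corners near (col 203,row 210), (251,205), (266,321) and (217,327). The anode stands at the lip end, its top at about (222,232), so it has to fall towards the robot. The rocker is at about (409,208) and the lip's near edge at about row 165–170.

```bash
cat > h.py <<'E'
from station import manip
import cv2, numpy as np
def ray(c,px,info=None):
    i=info or manip.camera_info(c);f=240/np.tan(np.radians(i["fovy"])/2)
    r,q=px;T=np.array(i["world_from_camera"])
    d=T[:3,:3]@np.array([(q-i["cx"])/f,-(r-i["cy"])/f,-1]);return T[:3,3],d/np.linalg.norm(d)
def onz(c,px,z,info=None):
    o,d=ray(c,px,info);return o+d*(z-o[2])/d[2]
def proj(c,p,info=None):
    i=info or manip.camera_info(c);f=240/np.tan(np.radians(i["fovy"])/2)
    T=np.array(i["world_from_camera"]);q=T[:3,:3].T@(np.array(p)-T[:3,3])
    return np.array([i["cy"]-f*q[1]/-q[2], i["cx"]+f*q[0]/-q[2]])
def tri(a,b):
    (o1,d1),(o2,d2)=a,b
    A=np.stack([d1,-d2],1);t=np.linalg.lstsq(A,o2-o1,rcond=None)[0]
    p,q=o1+t[0]*d1,o2+t[1]*d2;return (p+q)/2,np.linalg.norm(p-q)
E
python3 - <<'E'
from h import *
np.set_printoptions(precision=1,suppress=True)
for n,a,b in [("mat",(267.4,231.1),(211.2,373.8)),("mid",(234.8,226),(210.9,389.8)),("rock",(223,409.5),(271.3,255.9)),("plug",(313,395.2),(223,243.5)),("dow",(289.3,465.2),(251.7,196.8)),("spA",(256.6,177.8),(203.1,410.1)),("spB",(249.2,283.8),(231.5,345.5))]:
    print(n,*tri(ray("top",a),ray("scene",b)))
print([onz("top",p,4) for p in [(210,203),(205,251),(321,266),(327,217)]])
print("lip edge z85",[onz("top",p,85) for p in [(162,130),(168,240),(174,340)]])
im=cv2.imread("pics/top0.png");cv2.imwrite("pics/top0c.png",cv2.resize(im[130:350,150:490],None,fx=2.3,fy=2.3,interpolation=cv2.INTER_CUBIC))
im=cv2.imread("pics/scene0.png");cv2.imwrite("pics/scene0c.png",cv2.resize(im[160:310,180:440],None,fx=3,fy=3,interpolation=cv2.INTER_CUBIC))
E
```

```text
mat [536.5 118.6 -11.9] 1.8178280645003344
mid [588.2 120.7  42.7] 1.3197187078043717
rock [ 613.5 -177.8   42.4] 3.3665308168513346
plug [ 467.1 -158.4   12.1] 1.892882606128407
dow [ 509.5 -269.2   27.5] 4.5522466869968286
spA [551.4 206.2 -10.1] 9.180811394382609
spB [569.6  30.1   1.1] 1.6495193529728318
[array([632.5, 167.6,   4. ]), array([643. ,  86.8,   4. ]), array([448.4,  55.4,   4. ]), array([436.8, 136.6,   4. ])]
lip edge z85 [array([693.5, 263.9,  85. ]), array([688.4,  94.5,  85. ]), array([682.8, -60.2,  85. ])]
```

View pics/top0c.png

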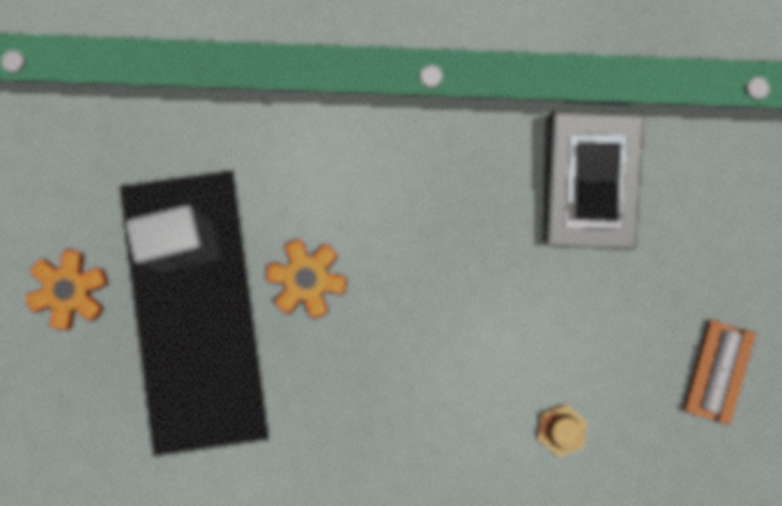

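View pics/scene0c.png

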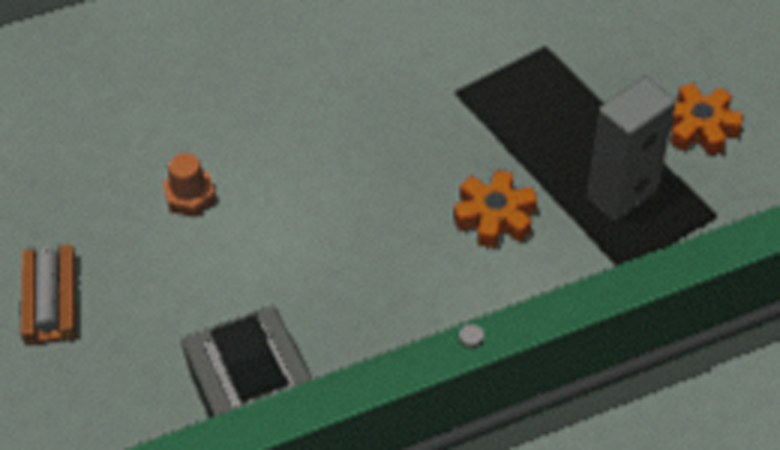

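```bash
cat >> h.py <<'E'
from scipy.spatial.transform import Rotation as R
def q_down(jaw_yaw, flip=False):
    # tool x down, jaw axis (z) horizontal at yaw
    z=np.array([np.cos(jaw_yaw),np.sin(jaw_yaw),0]);x=np.array([0,0,-1.]);
    if flip: z=-z
    y=np.cross(z,x);return R.from_matrix(np.stack([x,y,z],1)).as_quat()
np.set_printoptions(precision=3,suppress=True)
E
python3 - <<'E'
from h import *
s=manip.read_state();M=R.from_quat(s["orientation"]).as_matrix();print(M)
W=np.array(manip.camera_info("wrist")["world_from_camera"])
print("cam in tool",M.T@(W[:3,3]-s["ee_pos"]),M.T@W[:3,:3])
c=[onz("top",(130+y/2.3,150+x/2.3),99) for x,y in [(125,220),(190,205),(200,247),(137,264)]]
c=np.array(c);print(c,c.mean(0));
for i in range(4):
    d=c[(i+1)%4]-c[i];print(np.linalg.norm(d),np.arctan2(d[1],d[0]))
m=np.array([onz("top",p,4) for p in [(210,203),(205,251),(321,266),(327,217)]]);print("mat c",m.mean(0))
d=m[3]-m[0]+m[2]-m[1];print("mat yaw",np.arctan2(d[1],d[0]))
for fl in (0,1):
  for yaw in (1.57,1.85):
    print(fl,yaw,manip.inverse_kinematics([600,120,200],q_down(yaw,fl)))
print(manip.read_state()["clock"])
E
```

```text
[[-0.     0.966  0.26 ]
 [ 0.     0.26  -0.966]
 [-1.     0.    -0.   ]]
cam in tool [-132.048   82.218    0.329] [[ 0.     0.32  -0.947]
 [-0.001  0.947  0.32 ]
 [ 1.     0.001  0.   ]]
[[596.243 142.637  99.   ]
 [607.093 100.648  99.   ]
 [579.684  93.163  99.   ]
 [567.633 133.71   99.   ]] [587.663 117.54   99.   ]
43.368864741316266 -1.3179279896484837
28.412035166423838 -2.8750209756591896
42.29993476238165 1.8596972101233233
29.9700606709286 0.30246195597869485
mat c [540.177 111.597   4.   ]
mat yaw -2.9830092302403357
0 1.57 [ 0.056  0.319  1.491 -0.     1.332 -1.514]
0 1.85 [ 0.056  0.319  1.491 -0.     1.332 -1.794]
1 1.57 [ 0.056  0.319  1.491 -0.     1.332  1.628]
1 1.85 [ 0.056  0.319  1.491 -0.     1.332  1.348]
1.5
```

```bash
python3 - <<'E'
from h import *
import json
manip.goto([520,-20,300],q_down(1.57))
manip.command_gripper(0,20)
manip.sleep(0.2)
s=manip.read_state();print(s["clock"],s["ee_pos"])
i=manip.camera_info("wrist");im=manip.read_camera("wrist");cv2.imwrite("pics/w1.png",im)
json.dump({k:np.array(v).tolist() for k,v in i.items()},open("w1.json","w"))
for n in ["mat","anode_mid","anode_edge","rocker_near","lip","spider_a"]:
    print(n,[(r["location"],round(r["p"],2)) for r in manip.pinpoint("wrist",n)][:3])
print(manip.read_state()["clock"])
E
```

```text
4.7917 [519.99  -19.962 299.997]
mat [([202.4, 439.6], 0.68)]
anode_mid [([259.3, 458.1], 0.92)]
anode_edge [([235.1, 442.5], 0.88)]
rocker_near [([286.2, 171.1], 0.91)]
lip [([340.0, 355.9], 0.84)]
spider_a [([225.7, 363.6], 0.91), ([215.3, 521.5], 0.71)]
5.1417
```

View pics/w1.png

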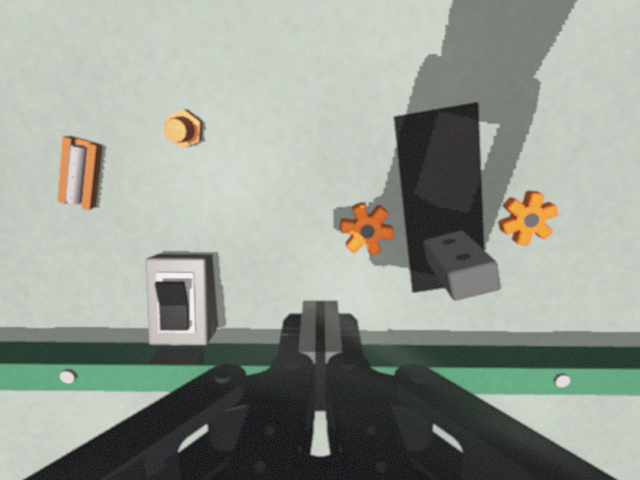

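The wrist view shows the anode's near foot at about (424,238)–(467,231), the mat corners at about (394,117), (477,103) and (412,292), and the rocker at about (172,305) with its near half towards row 283. The lip is at rows 330–390. Next I'll crop in and measure.

```bash
python3 - <<'E'
import cv2
im=cv2.imread("pics/w1.png")
cv2.imwrite("pics/w1a.png",cv2.resize(im[95:315,385:515],None,fx=2.7,fy=2.7,interpolation=cv2.INTER_CUBIC))
cv2.imwrite("pics/w1b.png",cv2.resize(im[240:400,130:240],None,fx=3.7,fy=3.7,interpolation=cv2.INTER_CUBIC))
E
```

```text
(no output)
```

View pics/w1a.png

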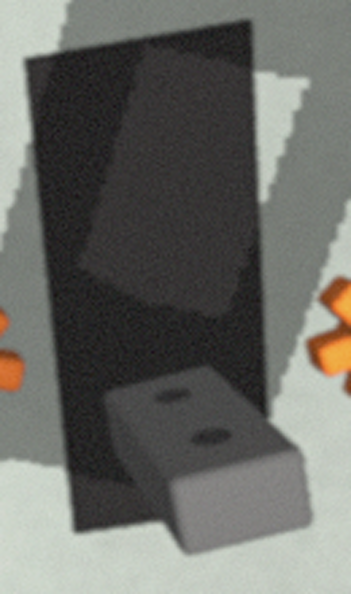

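View pics/w1b.png

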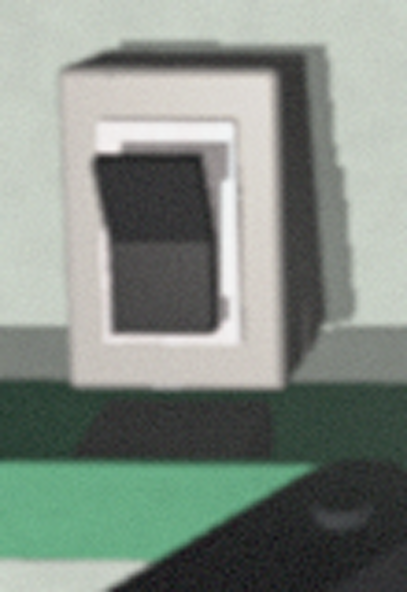

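```bash
python3 - <<'E'
from h import *
import json
I=json.load(open("w1.json"))
w=lambda p,z: onz("wrist",(95+p[1]/2.7,385+p[0]/2.7),z,I)
b=np.array([w(p,4) for p in [(104,393),(208,366)]]);print("base",b,np.linalg.norm(b[1]-b[0]),np.arctan2(*(b[1]-b[0])[[1,0]]))
t=np.array([w(p,99) for p in [(170,480),(300,450),(312,520),(190,552)]]);print("top",t,t.mean(0))
for i in range(4): d=t[(i+1)%4]-t[i];print(np.linalg.norm(d),np.arctan2(d[1],d[0]))
m=np.array([w(p,4) for p in [(25,60),(250,20),(75,532)]]);print("mat",m,np.linalg.norm(m[1]-m[0]),np.linalg.norm(m[2]-m[0]),"c",(m[1]+m[2])/2)
d=m[0]-m[2];print("yaw",np.arctan2(d[1],d[0]))
print("rocker z60",onz("wrist",(286.2,171.1),60,I), onz("top",(223,409.5),60),onz("scene",(271.3,255.9),60))
print(tri(ray("wrist",(286.2,171.1),I),ray("scene",(271.3,255.9))),tri(ray("wrist",(286.2,171.1),I),ray("top",(223,409.5))))
v=lambda p,z: onz("wrist",(240+p[1]/3.7,130+p[0]/3.7),z,I)
print("hinge",v((113,241),55),v((215,240),55),"nearend",v((93,155),62),v((190,152),62),"lip edge",v((100,460),85),v((300,462),85))
print("anode mid/edge",onz("wrist",(259.3,458.1),52,I),onz("wrist",(235.1,442.5),4,I),tri(ray("wrist",(259.3,458.1),I),ray("scene",(210.9,389.8))))
print("spiders",onz("wrist",(225.7,363.6),0,I),onz("wrist",(215.3,521.5),0,I))
E
```

```text
base [[583.271  95.001   4.   ]
 [571.668 136.64    4.   ]] 43.225474158702994 1.8425737052562527
top [[581.399  93.625  99.   ]
 [570.827 135.06   99.   ]
 [595.973 142.502  99.   ]
 [607.78  102.983  99.   ]] [588.994 118.542  99.   ]
42.76206067883897 1.8206179969690568
26.22411044498878 0.2877514624318741
41.245810634581964 -1.2804625974664574
27.99163728301304 -2.8007421402286354
mat [[451.542  54.928   4.   ]
 [437.485 137.451   4.   ]
 [646.529  87.539   4.   ]] 83.71097549346734 197.69544258566415 c [542.007 112.495   4.   ]
yaw -2.975879028514536
rocker z60 [ 612.408 -170.327   60.   ] [ 612.047 -173.092   60.   ] [ 624.474 -181.583   60.   ]
(array([ 617.432, -177.793,   47.452]), np.float64(5.009589630647286)) (array([ 613.017, -172.487,   57.366]), np.float64(2.5131071513002934))
hinge [ 636.281 -185.848   55.   ] [ 636.012 -157.218   55.   ] nearend [ 606.731 -184.891   62.   ] [ 605.888 -158.635   62.   ] lip edge [ 686.973 -184.623   85.   ] [ 687.693 -130.249   85.   ]
anode mid/edge [586.94  118.421  52.   ] [576.913 115.548   4.   ] (array([589.717, 120.737,  44.658]), np.float64(0.6867527105516378))
spiders [567.093  28.113   0.   ] [555.417 201.676   0.   ]
```

Wrist and top agree: the anode is centred at (588,118), its fall direction is −2.87 rad, and the mat's is −2.98. Now the push, with closed fingertips at z≈78.

```bash
python3 - <<'E'
from h import *
c=np.array([588,118.2]);a=-2.870;d=np.array([np.cos(a),np.sin(a)])
q=q_down(a-np.pi/2+2*np.pi if 0 else 1.842)
P=lambda k,z:[*(c+k*d),z]
manip.goto(P(-42,170),q)
manip.servo_line(P(-42,89),q,vel=120)
s=manip.read_state();print(s["clock"],s["ee_pos"],s["contact_force"],s["gripper_width"])
for k in (-30,-22,-14,-6,0,6):
    manip.servo_line(P(k,89),q,vel=60)
    s=manip.read_state();print(k,round(s["clock"],2),s["ee_pos"],s["contact_force"])
manip.sleep(0.6)
i=manip.read_camera("top");cv2.imwrite("pics/top1.png",i)
i=manip.read_camera("scene");cv2.imwrite("pics/scene1.png",i)
print(manip.read_state()["clock"],manip.read_state()["contact_force"])
cv2.imwrite("pics/scene1c.png",cv2.resize(i[110:310,240:500],None,fx=3,fy=3))
E
```

```text
6.8667 [629.318 129.308  90.077] [-0.258  0.729  0.066] -0.046789165250154884
-30 7.22 [616.882 126.259  89.672] [0.62  0.946 0.289]
-22 7.5 [609.295 124.093  89.225] [ 0.446  0.904 -0.719]
-14 7.78 [600.628 121.832  88.553] [ 0.334  0.051 -0.384]
-6 8.07 [592.953 119.685  88.641] [ 0.276  0.488 -0.268]
0 8.32 [587.495 118.112  88.865] [ 0.09  -1.333 -0.42 ]
6 8.57 [581.782 116.527  88.921] [ 0.145  0.363 -0.332]
9.2667 [-0.487 -0.688 -0.218]
```

View pics/scene1c.png

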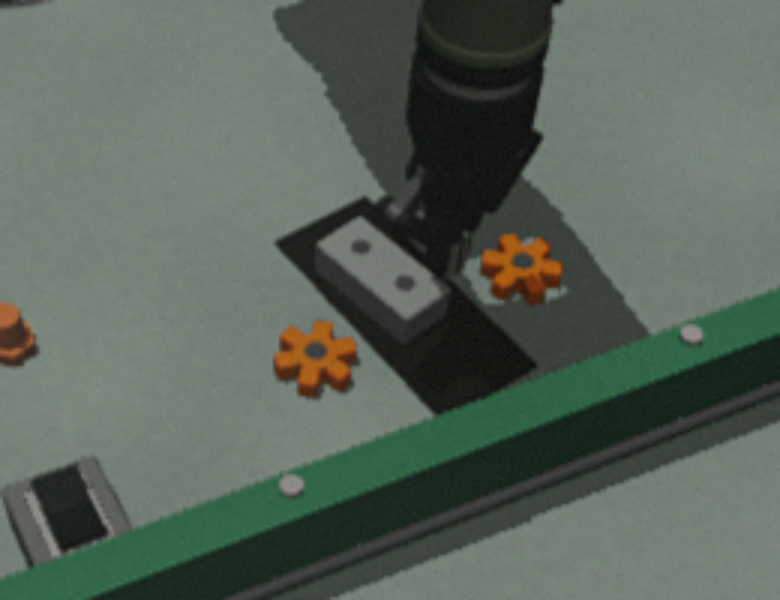

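The anode lies flat on the mat at about (380,275) in the crop, and both spiders are untouched. Next I lift off and press the rocker, stepping down and watching the force.

```bash
python3 - <<'E'
from h import *
s=manip.read_state();p=s["ee_pos"]
manip.servo_line([p[0],p[1],200],vel=200)
q=q_down(1.538)
manip.goto([616,-171.5,140],q)
manip.sleep(0.2)
i=manip.camera_info("wrist");im=manip.read_camera("wrist");cv2.imwrite("pics/w2.png",im)
r=manip.pinpoint("wrist","rocker_near");print([(x["location"],x["p"]) for x in r][:2])
for x in r[:1]: print(onz("wrist",x["location"],60,i))
im=manip.read_camera("top");cv2.imwrite("pics/top2c.png",cv2.resize(im[130:350,150:490],None,fx=2.3,fy=2.3))
s=manip.read_state();print(s["clock"],s["contact_force"])
E
```

```text
[([252.6, 314.6], 0.89)]
[ 613.667 -173.157   60.   ]
11.4583 [ 0.806 -0.405  0.62 ]
```

View pics/w2.png

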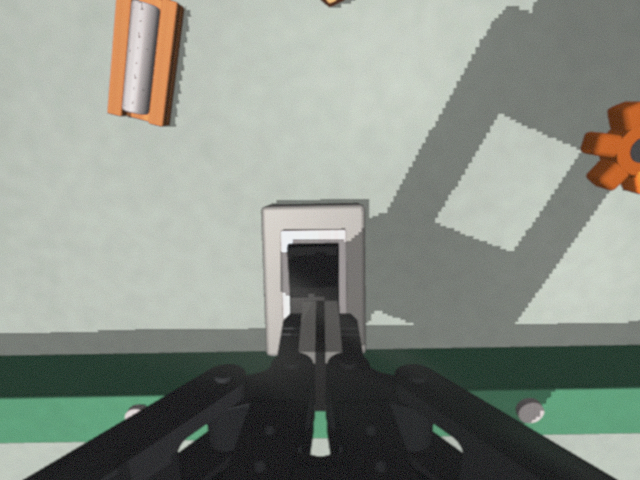

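View pics/top2c.png

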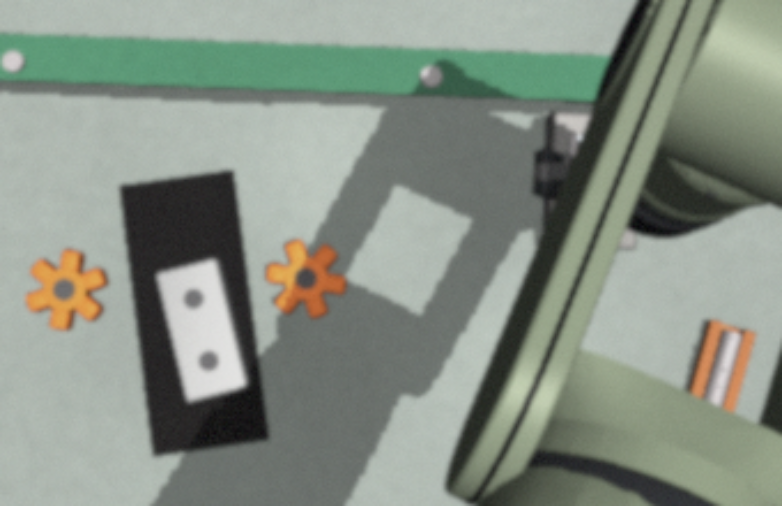

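The anode lies flat, wholly on the mat, at about (200,330) in the crop. The rocker's raised half is at (row 253, col 315), straight in line with the fingertips.

```bash
python3 - <<'E'
from h import *
q=q_down(1.538);X,Y=615,-172.3
manip.servo_line([X,Y,78],q,vel=120)
manip.sleep(0.1);f0=manip.read_state()["contact_force"];print(f0)
z=78
while z>58:
    z-=1
    manip.servo_line([X,Y,z],q,vel=30)
    s=manip.read_state();f=s["contact_force"]-f0
    print(z,round(s["clock"],2),s["ee_pos"],f)
    if abs(f[2])>8: break
manip.sleep(0.1)
s=manip.read_state();print(s["clock"],s["ee_pos"],s["contact_force"]-f0)
E
```

```text
[ 0.267 -0.056 -0.203]
77 12.47 [ 615.352 -172.415   77.637] [-0.241  0.574  0.05 ]
76 12.72 [ 614.91  -172.227   75.916] [-0.886  0.556 -0.193]
75 12.97 [ 614.891 -172.252   74.822] [-0.269  0.068 -0.25 ]
74 13.22 [ 614.909 -172.258   73.849] [-0.435 -0.491  0.703]
73 13.47 [ 614.909 -172.251   72.863] [-0.192 -0.458  0.879]
72 13.72 [ 614.916 -172.272   71.881] [0.532 0.167 0.912]
71 13.97 [ 614.909 -172.291   70.884] [0.717 1.282 0.149]
70 14.22 [ 614.904 -172.279   69.877] [-0.262  0.769  0.661]
69 14.47 [ 614.898 -172.273   68.874] [-0.586 -0.682  0.898]
68 14.72 [ 614.894 -172.261   67.86 ] [0.406 0.561 0.173]
67 14.97 [ 614.906 -172.264   66.881] [-0.142 -0.012 -0.017]
66 15.22 [ 615.006 -172.34    66.01 ] [-0.44  -0.465  1.856]
65 15.47 [ 614.97  -172.337   64.963] [-0.782 -0.086  0.01 ]
64 15.72 [ 615.022 -172.313   63.915] [-1.259 -0.24  -0.251]
63 15.97 [ 615.062 -172.252   62.88 ] [ 0.113 -0.201  1.408]
62 16.23 [ 614.95  -172.28    61.949] [-0.572 -0.618  1.188]
61 16.48 [ 614.884 -172.28    60.921] [-0.268 -0.353  0.612]
60 16.73 [ 614.852 -172.282   59.827] [-1.001 -0.074  1.727]
59 16.98 [ 614.912 -172.295   59.183] [-2.83   0.65   3.229]
58 17.23 [ 614.936 -172.32    59.001] [-4.51   0.231  7.447]
17.325 [ 614.935 -172.334   58.992] [-4.423  0.79   7.72 ]
```

It has hit a stop at TCP z≈59, about 8 mm below first contact. I'll press a bit harder to be sure, then retract and look.

```bash
python3 - <<'E'
from h import *
q=q_down(1.538);X,Y=615,-172.3
manip.servo_line([X,Y,57],q,vel=30)
manip.sleep(0.1)
s=manip.read_state();print(s["clock"],s["ee_pos"],s["contact_force"])
manip.servo_line([X,Y,140],q,vel=150)
manip.goto([520,-20,300],q_down(1.57))
manip.sleep(0.2)
s=manip.read_state();print(s["clock"],s["ee_pos"],s["contact_force"])
import json
i=manip.camera_info("wrist");im=manip.read_camera("wrist");cv2.imwrite("pics/w3.png",im)
json.dump({k:np.array(v).tolist() for k,v in i.items()},open("w3.json","w"))
cv2.imwrite("pics/w3b.png",cv2.resize(im[240:400,130:240],None,fx=3.7,fy=3.7,interpolation=cv2.INTER_CUBIC))
im=manip.read_camera("scene");cv2.imwrite("pics/scene3.png",im)
print(manip.pinpoint("wrist","rocker_near")[:1])
E
```

```text
17.675 [ 614.976 -172.374   58.862] [-6.202  0.914 11.505]
19.525 [519.88  -20.782 298.247] [ 0.316  0.446 -0.906]
[{'location': [282.2, 170.5], 'p': 0.78}]
```

View pics/w3.png

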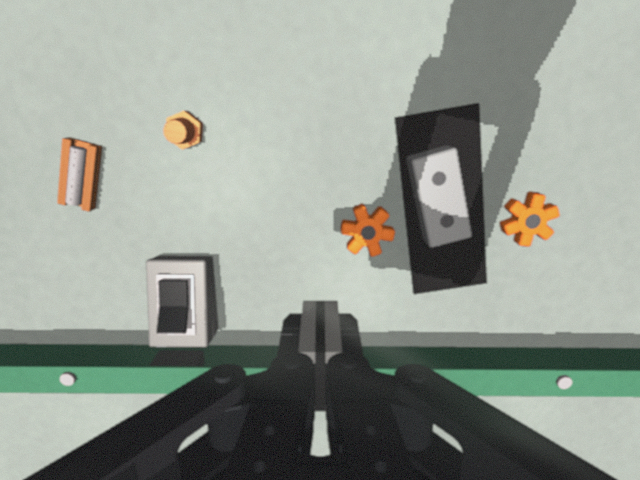

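View pics/w3b.png

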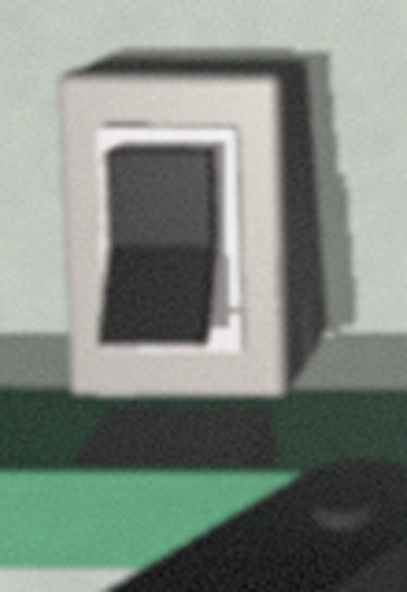

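View pics/scene3.png

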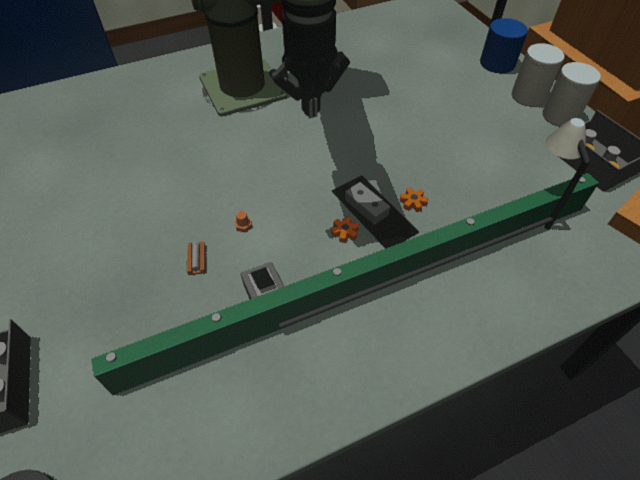

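```bash
python3 - <<'E'
from h import *
import json
from scipy.optimize import least_squares
I1=json.load(open("w1.json"));I3=json.load(open("w3.json"))
row=lambda y:240+y/3.7
# rows in crop: on: near end 155, hinge 241, far end 330 ; off: near 147, hinge 245, far 342 ; box near top edge 70/76 (align)
def res(p,off1=0):
    xh,zh,e,th,dr=p   # e: near half elev when on, far half elev -> e-k
    Y=-172
    r=[]
    for I,t,obs,o in ((I1,0,(155,241,330),0),(I3,th,(147,245,342),dr)):
        for s,y in zip((-1,0,1),obs):
            el=(e-t) if s<0 else (e2+t)
            P=[xh+s*28*np.cos(el),Y,zh+(28*np.sin(el) if s else 0)]
            r.append(proj("wrist",P,I)[0]+o-row(y))
    return r
for zh in (50,52,55):
  for e2 in (-.1,0.0,.05):
    f=lambda v:res((v[0],zh,v[1],v[2],v[3]))
    s=least_squares(f,[635,.3,.3,0]);print(zh,e2,s.x,np.round(s.fun,2))
E
```

```text
50 -0.1 [640.17    0.007   0.329  -1.762] [ 0.02  1.05 -1.13 -0.11  0.14 -0.03]
50 0.0 [639.341   0.062   0.272  -1.327] [-0.03  0.35 -0.33  0.08 -0.14  0.06]
50 0.05 [638.978   0.084   0.256  -1.174] [-0.07  0.04  0.04  0.14 -0.29  0.15]
52 -0.1 [639.04    0.024   0.31   -1.685] [ 0.03  0.99 -1.08 -0.11  0.16 -0.05]
52 0.0 [638.22    0.076   0.258  -1.294] [-0.04  0.29 -0.26  0.08 -0.15  0.07]
52 0.05 [637.861   0.096   0.243  -1.153] [-0.08 -0.02  0.11  0.16 -0.32  0.17]
55 -0.1 [637.347   0.048   0.286  -1.592] [ 0.04  0.9  -0.99 -0.11  0.17 -0.06]
55 0.0 [636.542   0.095   0.239  -1.253] [-0.06  0.21 -0.16  0.1  -0.19  0.09]
55 0.05 [636.185   0.115   0.225  -1.128] [-0.1  -0.1   0.22  0.18 -0.38  0.2 ]
```

The image fit is too grazing to settle the angle: it gives a turn of 0.24–0.33 rad. I'll take a closer look, then press again a little nearer the hinge, with the fingertip wholly on the rocker. That shows whether the stop was the rocker's own or the frame.

```bash
python3 - <<'E'
from h import *
q=q_down(1.538);Y=-172.3
manip.goto([570,Y,150],q)
manip.sleep(0.15)
im=manip.read_camera("wrist");cv2.imwrite("pics/w4.png",im)
manip.servo_line([621,Y,100],q,vel=200)
manip.servo_line([621,Y,66],q,vel=100)
manip.sleep(0.1);f0=manip.read_state()["contact_force"]
for z in (63,61,60,59,58,57,56,55):
    manip.servo_line([621,Y,z],q,vel=30)
    s=manip.read_state();f=s["contact_force"]-f0
    print(z,round(s["clock"],2),s["ee_pos"],f)
    if f[2]>13: break
manip.servo_line([621,Y,120],q,vel=150)
manip.servo_line([570,Y,150],q,vel=200)
manip.sleep(0.15)
im=manip.read_camera("wrist");cv2.imwrite("pics/w5.png",im)
print(manip.read_state()["clock"])
a=cv2.imread("pics/w4.png");
print(a.shape)
cv2.imwrite("pics/w45.png",np.hstack([cv2.resize(x[140:380,220:400],None,fx=2.2,fy=2.2) for x in (a,im)]))
E
```

```text
63 22.11 [ 621.077 -172.325   63.166] [-0.411 -0.058  0.776]
61 22.36 [ 620.864 -172.202   60.81 ] [ 0.434 -0.045  0.451]
60 22.61 [ 621.102 -172.321   60.513] [-0.308  0.296  4.177]
59 22.86 [ 621.163 -172.33    60.364] [-2.901  0.818  9.488]
58 23.11 [ 621.212 -172.342   60.243] [-5.759  1.508 12.878]
57 23.36 [ 621.253 -172.379   60.139] [-7.475  2.191 16.565]
24.575
(480, 640, 3)
```

View pics/w45.png

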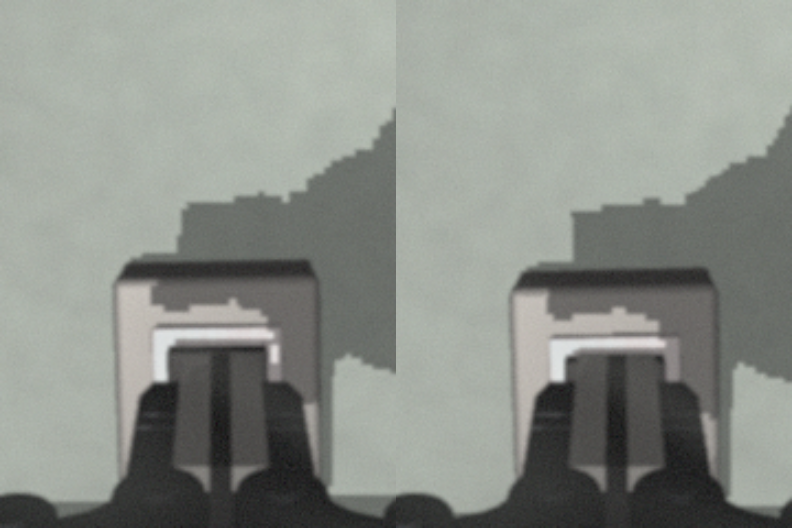

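The second press stopped 1.5 mm higher, which fits a near half that slopes down away from the hinge. One last press with the jaws turned 90° gives a narrow footprint nearer the near end, so any remaining travel will show.

```bash
python3 - <<'E'
from h import *
Y=-172.3;X=613.5
q=q_down(-0.033)
j=manip.inverse_kinematics([X,Y,120],q);print(j)
manip.servo_line([570,Y,170],vel=200)
manip.goto([X,Y,110],q)
manip.servo_line([X,Y,66],q,vel=100)
manip.sleep(0.1);f0=manip.read_state()["contact_force"]
for z in (62,60,59,58,57,56,55,54,53,52):
    manip.servo_line([X,Y,z],q,vel=30)
    s=manip.read_state();f=s["contact_force"]-f0
    print(z,round(s["clock"],2),s["ee_pos"],f)
    if f[2]>12: break
manip.servo_line([X,Y,130],q,vel=150)
print(manip.read_state()["clock"])
E
```

```text
[-0.409  0.452  1.486 -0.     1.204 -0.376]
62 27.23 [ 613.45  -172.26    62.024] [-0.08  -0.183 -0.312]
60 27.48 [ 613.354 -172.215   59.815] [-0.486  0.19  -0.398]
59 27.73 [ 613.429 -172.293   58.914] [-0.177 -0.116  0.258]
58 27.98 [ 613.664 -172.348   58.57 ] [-1.482  0.503  2.907]
57 28.23 [ 613.759 -172.383   58.365] [-3.298  0.504  8.054]
56 28.48 [ 613.845 -172.395   58.209] [-4.513  2.653 11.474]
55 28.73 [ 613.915 -172.433   58.07 ] [-6.425  2.062 15.757]
29.375
```

```bash
python3 - <<'E'
from h import *
manip.goto([430,-20,320],q_down(1.57))
manip.sleep(0.3)
im=manip.read_camera("top");cv2.imwrite("pics/top6.png",im)
im2=manip.read_camera("wrist");cv2.imwrite("pics/w6.png",im2)
cv2.imwrite("pics/f.png",np.hstack([cv2.resize(im,(400,300)),cv2.resize(im2,(400,300))]))
print(manip.read_state()["clock"])
E
```

```text
31.075
```

View pics/w6.png

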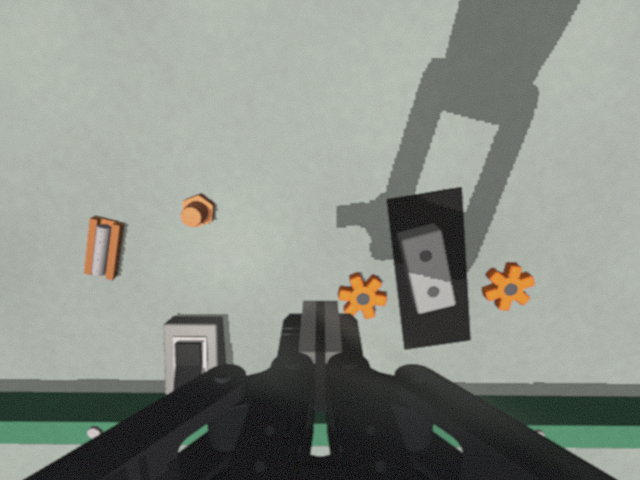

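View pics/top6.png

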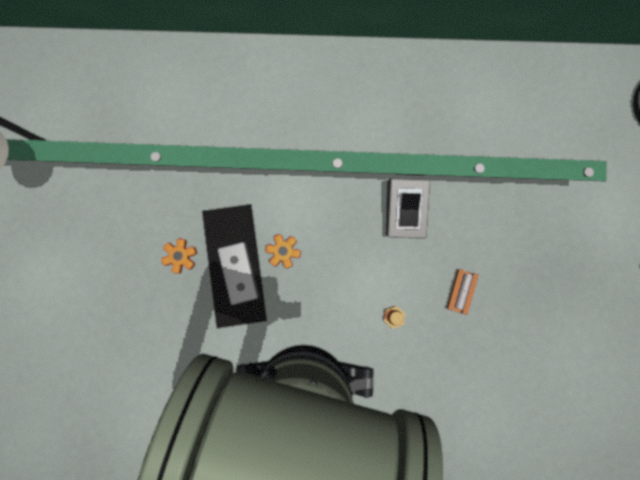

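The anode lies on the mat at (238,273) in the top view, and the rocker at (409,208) is thrown over. The spiders at (178,256) and (283,251), the plug at (395,317) and the dowel at (463,291) are where they were, and the arm is clear. I'm handing in.

```bash
python3 - <<'E'
from station import manip
print(manip.close_job(),manip.read_state()["clock"])
E
```

```text
the job is handed in; nothing more can be done
the job is handed in; nothing more can be done
```

The anode is down and the switch is pressed over. I handed the job in at about 31 s of the 48 s allowed, with the arm clear of everything.

- **Anode:** I pushed it over with the closed fingertips about 78 mm above the shelf. It lies flat and wholly on the free length of the mat, about 0.1 rad askew, as it stood before.
- **Rocker:** I pressed the raised half down with the closed fingertips until it hit a hard stop. Two more presses at other spots on that half, up to about 16 N, found the same stop and no remaining travel. The pictures show the far half now raised.
- **Other things:** in the last pictures both spiders, the plug and the dowel pin are where they were at the start.

**Checks that disagreed:**
- Fitting the rocker's turn from before and after pictures gave only 0.24–0.33 rad against the 0.36 rad full throw. The viewing angle was too shallow to settle it, so "fully over" rests on the hard stop felt in the presses.
- I did not see the lamp's light itself go out.
- The scene camera's triangulated heights came out about 10 mm low, so I relied on the top and wrist cameras, which agreed with each other.

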